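# Latch a beam shutter open on its stop pin

## Task

Two fibre launches stand on the optical table, each with a spring-return beam shutter. On the launch that ends in the round power-meter head (not the square finned beam dump), open the shutter: push the thumb plate of its slide in against the spring until the stop pin has dropped in behind the catch, then let go so that the slide comes back and stays latched on the pin at mid position. Nothing is to be picked up or pulled: leave the pull knobs of the pins alone, keep the other shutter shut, and leave everything else where it is.

Things in the scene. Friction and masses are not known exactly. Their poses are not given: they have to be found in the camera images.
- meter_rig: Fixed launch on a black base plate 220 x 110 x 12 mm; origin: centre of its underside; +x along the beam (62 mm up), +y the way the slide is pushed in. Collimator on a post at x -110 to -44 mm, shutter body in the middle (50 along x, 70 across, 76 mm tall, pin bridge to 101), round power-meter head (flat disc, 64 mm across, 17 mm thick, on a post) at x 78 to 95. The one to open.
- meter_thumb (a point): Centre of the outer (ribbed) face of the upright steel thumb plate at the outer end of the power-meter launch's slide: 34 wide, 38 tall, 6 mm thick, 83 mm above the table (64 to 102); free space outside it. Axes as the launch: the face looks to -y, push along +y. Moves with the slide; at home 98.5 mm to -y of the launch's middle. A 52 mm cross bar lies below, 25 to 39 mm up.
- meter_slide (a joint): The power-meter launch's slide, metres along its +y: 0 home, sprung out, shut; 0.032 resting back on the stop pin, open (mid position); 0.046 hard end stop. Springs 3.2 N at home, 6.9 N at the end; lifting the pin adds about 3 N at 0.009 to 0.03. Past 0.032 the pin has dropped behind the catch: let go beyond, it springs back to 0.032 and stays; short of it, it goes home.
- meter_pin: Stop pin of the power-meter launch's shutter: vertical sprung steel pin, 7 mm thick, in the bridge on the shutter body, with a ribbed black pull knob (18 mm thick, 109 to 124 mm above the table). Origin at its lower tip, 77.5 mm above the table when down, 20 mm to +y of the launch's middle. The catch on the slide lifts it 7.5 mm in passing; it falls again by its spring. Not to be touched.
- dump_rig: Fixed launch on a black base plate 220 x 110 x 12 mm; origin: centre of its underside; +x along the beam (62 mm up), +y the way the slide is pushed in. Collimator on a post at x -110 to -44 mm, shutter body in the middle (50 along x, 70 across, 76 mm tall, pin bridge to 101), square finned black beam dump (56 x 56 mm, on a post) at x 60 to 108. Stays shut.
- dump_thumb (a point): Centre of the outer (ribbed) face of the upright steel thumb plate at the outer end of the beam-dump launch's slide: 34 wide, 38 tall, 6 mm thick, 83 mm above the table (64 to 102); free space outside it. Axes as the launch: the face looks to -y, push along +y. Moves with the slide; at home 98.5 mm to -y of the launch's middle. A 52 mm cross bar lies below, 25 to 39 mm up.
- dump_slide (a joint): The beam-dump launch's slide, metres along its +y: 0 home, sprung out, shut; 0.032 resting back on the stop pin, open (mid position); 0.046 hard end stop. Springs 3.2 N at home, 6.9 N at the end; lifting the pin adds about 3 N at 0.009 to 0.03. Past 0.032 the pin has dropped behind the catch: let go beyond, it springs back to 0.032 and stays; short of it, it goes home.
- dump_pin: Stop pin of the beam-dump launch's shutter: vertical sprung steel pin, 7 mm thick, in the bridge on the shutter body, with a ribbed black pull knob (18 mm thick, 109 to 124 mm above the table). Origin at its lower tip, 77.5 mm above the table when down, 20 mm to +y of the launch's middle. The catch on the slide lifts it 7.5 mm in passing; it falls again by its spring. Not to be touched.
- spool: large navy fibre spool standing on its flange, 240 mm across, 100 mm tall; origin under its centre. Leave alone.
- scope: grey handheld fibre inspection scope, 167 mm long, 46 mm wide, 38 mm tall, lying on a pink foam sheet 10 mm thick; origin under its centre, nose along +x. Leave alone.
- driver: screwdriver with black handle, 170 mm long, 26 mm thick, lying on the table; origin under its centre, blade along +x. Leave alone.
- post: spare steel post, 12.7 mm thick, on a 32 mm round foot, 74 mm tall, standing between the launches; origin under its foot. Leave alone.
- lens: spare lens in a black 37 mm ring on a short post with a 38 mm round foot, 69 mm tall, standing between the launches; origin under its foot. Leave alone.
- jar: small glass jar with black lid, 48 mm across, 50 mm tall, standing between the launches; origin under its centre. Leave alone.
- tissues: cardboard box of lens tissues, 120 x 85 x 50 mm; origin under its centre. Leave alone.
- cap: black dust cap, 16 mm across, 12 mm tall, lying on the base plate of the power-meter launch beside the shutter body; origin under its centre. Leave alone.

How it is judged:
By the outcome, as a careful person would: the job done as asked, in the order asked, and still so for the second after the job is handed in, with the robot touching nothing.
It also fails if it takes over 34 s, if anything falls off the work surface, if the arm or the gripper's body presses on something with over 40 N, if the wrist force passes 120 N, or if a joint passes its speed limit or range.

## Robot

A 6-joint arm with a two-finger parallel gripper is mounted at the origin on the work surface. World frame = base frame: x ahead of the robot, y to its left, z up, the work surface at z = 0. Lengths are in mm, angles in rad, forces in N, time in s.
With the tool pointing down it reaches from about 375 to 900 mm from the base axis. Payload 3.1 kg.
Tool frame: the origin (TCP) lies midway between the tips of the shut fingers; the grasp point (between the pads) lies 19 mm behind it; y points along the fingers, x is the direction in which the jaws open and shut, and the axes are right-handed (so a half turn about y gives the same grasp; the last joint's range is limited). The gripper opens to 85 mm and grips with 20 to 120 N. Pads are 22 mm wide; open, the fingers measure 114 mm over their backs; the gripper's body (76 mm by 85 mm) begins 54 mm behind the grasp point. The pads swing forward as they close: fully open they stand 13 mm farther back than shut.
Start: joints at [1.067, 0.527, 1.433, -0, 1.181, -0.178], TCP at [199.408, 592.312, 231.31] pointing down, gripper open.
Joint ranges: [-3.08, 3.08], [-0.75, 2.2], [0.22, 2.44], [-1.43, 4.57], [0, 2.65], [-2.85, 2.85]. Speed limits (rad/s): [2.79, 2.79, 3.14, 3.14, 3.14, 3.14].

## Interface

Orientations are given as a unit quaternion [x, y, z, w].
In Python, from bench import manip, imaging, silhouettes, tip_of gives the robot as it stands. The module is installed in compiled form; this text tells all that it offers.
- The arm moves only by the tool jog_arm, never from a script. Its argument "motion" is a list of rows, each an object with "slide": the shift along the world's x, y, z in mm, a list of three; "twist": the turn, a rotation vector about the world's x, y, z in degrees, a list of three. In form: [{"slide": [dx, dy, dz], "twist": [rx, ry, rz]}, ...]. A call has 1 to 8 rows; each row is the pose to reach, as a shift and turn from the pose measured when the call began; what a row does not reach only later rows make up. A row lasts 1/10 s, in which the tool goes at most 50 mm and 8.59 degrees, less where a joint would pass 70% of its speed; a pose out of reach is approached as far as the arm can. A call with a gripper value outside its range is refused whole. "jaw" is the closure in counts, from 0 (fully open) to 255 (shut), set as the call begins (left out, the last holds). The fingers move at their own pace and stop on an object; "grip_force" is the grip in N (left out, the last holds). Time passes only in rows, so rows that repeat a pose let the fingers close. It gives the time, the measured TCP pose, the force and the opening at its end, in the units of the state.
- manip.sense(): the state, without advancing time (a new reading comes with each control period).
- imaging.read_camera(name): name is "side" or "top" or "wrist"; returns a dict with "color" (400x640x3 uint8, red, green, blue), "z_map" (400x640 float32, mm along the optical axis (not along the pixel's ray), 0 where there is no reading), "intrinsics" (3x3 intrinsics, pixels), "k1" (the pictures are not rectified: a ray, as slopes to the right and down, at radius r is drawn at 1 + k1 r^2 times it, then the intrinsics apply), "pose" (4x4, takes a point from camera to world coordinates); the wrist camera has in their place "mount" (4x4, takes a point from camera to tool coordinates, whose origin is the TCP and whose axes are the tool frame's). Camera axes: x right, y up, looking along -z (the intrinsics and any distortion apply to the point x, -y, -z); pixel columns grow to the right and rows downward; lengths in mm; the calibration is good to about 2 mm. A picture is of the moment at which its call begins: read the wrist's pose just before it.
- manip.finish_job(): hands the job in, once; it reports no verdict.
Trained networks look in a picture, given as the dict that the camera call returned (one of the last four; its "shot" number tells which), for a name from the list of things; names that differ only in an ending like _2 or _b are one class to them, and where a whole thing is asked for, a point or a joint stands for the part that bears it (a point fixed in the world has none). Each returns a list of dicts, best first, with "conf" (0 to 1); they miss things now and then, are a little off and sometimes report something else, mostly with a low value. They report only what shows in the picture. A call takes as long as a camera call.
- silhouettes(picture, query): "mask" (400x640 bool, what is visible of it) and "rect" ([centre column, centre row, width, height] in pixels, round what is visible of it).
- tip_of(picture, query): "xy" ([column, row] in pixels: a listed point, or the origin of a listed thing).
The state is a dict: "time_s": time; "joint_positions": joint angles; "joint_velocities": joint speeds; "joint_efforts": joint torques, N m; "tcp_pos": TCP position; "tool_rot": TCP orientation; "contact_force": force on the tool from outside, world axes, zero at the start; "ft_torque": the same for the moment, N m; "opening": finger opening in mm.
Only numpy, scipy, OpenCV 4.12 (cv2) and the standard library are available. Lean on these libraries where they do the work, as an engineer would, in place of code of your own. Each camera call takes 0.05 s, during which the arm holds its last target. There are 200 camera calls.

## Working session

There is one attempt and no reset: what is moved stays moved. The work goes in short steps, Python scripts to look and compute and a tool call to move; the robot and the scene stay as the last step left them, time stands still between calls to the robot, and variables do not carry over. Pictures are saved under pics/ and viewed, about 8 in all and at most 12, crops included, and the job is handed in when it is done.

Besides the shell and the picture viewer there is one more tool, called after "Emit:" in YAML: its name, and indented under it one key for each argument. jog_arm: Moves the arm, as the interface text tells. Its arguments: {"type":"object","properties":{"motion":{"type":"array","items":{"type":"object","properties":{"slide":{"type":"array","items":{"type":"number"}},"twist":{"type":"array","items":{"type":"number"}}}}},"jaw":{"type":"number"},"grip_force":{"type":"number"}},"required":["motion"]}

```bash
mkdir -p pics; cat > h.py <<'E'
import numpy as np, cv2
from bench import manip, imaging, silhouettes, tip_of
from scipy.spatial.transform import Rotation as R
def pose_of(p, s=None):
    if 'pose' in p: return np.array(p['pose'])
    T=np.eye(4); T[:3,:3]=R.from_quat(s['tool_rot']).as_matrix(); T[:3,3]=s['tcp_pos']
    return T@np.array(p['mount'])
def ray(p,uv):
    K=np.array(p['intrinsics']); k=p['k1']
    d=np.array([(uv[0]-K[0,2])/K[0,0],(uv[1]-K[1,2])/K[1,1]]); u=d.copy()
    for _ in range(20): u=d/(1+k*(u@u))
    return np.array([u[0],-u[1],-1])
def to_z(p,T,uv,z):
    d=T[:3,:3]@ray(p,uv); o=T[:3,3]; return o+d*(z-o[2])/d[2]
def to_depth(p,T,uv):
    c,r=np.round(uv).astype(int); zz=p['z_map'][max(r-2,0):r+3,max(c-2,0):c+3]; zz=zz[zz>0]
    return T[:3,:3]@(ray(p,uv)*np.median(zz))+T[:3,3] if zz.size else None
def save(p,n): cv2.imwrite('pics/'+n,p['color'][:,:,::-1])
E
python3 - <<'E'
from h import *
np.set_printoptions(precision=1,suppress=True)
for cam in ['top','side']:
    p=imaging.read_camera(cam); T=pose_of(p); save(p,cam+'0.png'); print(cam,T[:3,3])
    for n,z in [('meter_rig',0),('dump_rig',0),('meter_thumb',83),('dump_thumb',83),('meter_pin',77.5),('dump_pin',77.5),('spool',0),('tissues',0),('scope',10),('lens',0),('post',0),('jar',0),('driver',0),('cap',12)]:
        for t in tip_of(p,n)[:2]:
            print(n,np.array(t['xy']),round(t['conf'],2),to_z(p,T,t['xy'],z),to_depth(p,T,t['xy']))
print(manip.sense())
E
```

```text
top [ 420.6   -2.8 1340.3]
meter_rig [371.3 198.2] 0.94 [ 559.  -212.7    0. ] [ 550.6 -200.    80.9]
dump_rig [259.9 202.4] 0.64 [551.9 184.8   0. ] [544.5 174.2  75.3]
meter_thumb [401.4 196.1] 0.59 [ 555.4 -300.6   83. ] [ 554.7 -299.    89.8]
dump_thumb [283.4 202.2] 0.65 [542.8  94.5  83. ] [550.7 100.7   2.6]
meter_pin [320.9 147.5] 0.64 [728.3 -35.2  77.5] [745.4 -37.    7.1]
meter_pin [362.8 197.9] 0.42 [ 552.5 -172.1   77.5] [ 552.7 -172.3   75.6]
dump_pin [251.  198.9] 0.49 [556.7 203.8  77.5] [553.8 199.4 104.1]
spool [173.3 215.3] 0.96 [512.  493.2   0. ] [505.1 456.2  99.9]
tissues [446.1 175.6] 0.92 [ 635.1 -483.9    0. ] [ 626.8 -465.4   51.5]
scope [457.6 222.6] 0.58 [ 465.7 -510.9   10. ] [ 464.4 -496.4   48.2]
lens [318.6 183.8] 0.64 [614.6 -25.9   0. ] [605.6 -24.9  62.4]
post [319.2 223.1] 0.47 [474. -25.   0.] [473.8 -24.9   5.5]
jar [320.5 247.2] 0.6 [389.3 -27.7   0. ] [390.5 -26.8  50.2]
driver [321.8 148.9] 0.57 [741.9 -40.3   0. ] [741.3 -40.2   2.3]
driver [456.9 222.2] 0.33 [ 467.5 -512.4    0. ] [ 465.8 -493.9   48.5]
side [-157.2 -971.2  928.8]
meter_rig
[... 883 characters left out ...]
 -0. ] [374.5 -44.5  17.8]
jar [271.4 179.2] 0.64 [631.1 311.4   0. ] [552.8 183.9  92.3]
driver [369.9 217.4] 0.73 [753.8 -50.7   0. ] [751.6 -52.9   2.2]
driver [352.  268.6] 0.72 [ 558.7 -197.     0. ] [ 533.1 -224.7   33.2]
cap [382.  266.4] 0.67 [ 619.5 -247.2   12. ] [ 555.9 -306.5   87.1]
{'time_s': 1.5, 'joint_positions': array([ 1.1,  0.5,  1.4, -0. ,  1.2, -0.2]), 'joint_velocities': array([-0., -0., -0.,  0.,  0.,  0.]), 'joint_efforts': array([ -0. , -44.2, -17.8,  -0. ,   0. ,  -0. ]), 'tcp_pos': array([199.4, 592.3, 231.3]), 'tool_rot': array([-0.6, -0.4,  0.4,  0.6]), 'contact_force': array([ 0.5,  0.2, -0.1]), 'ft_torque': array([-0.,  0.,  0.]), 'opening': 85.00298366717722}
```

View pics/top0.png

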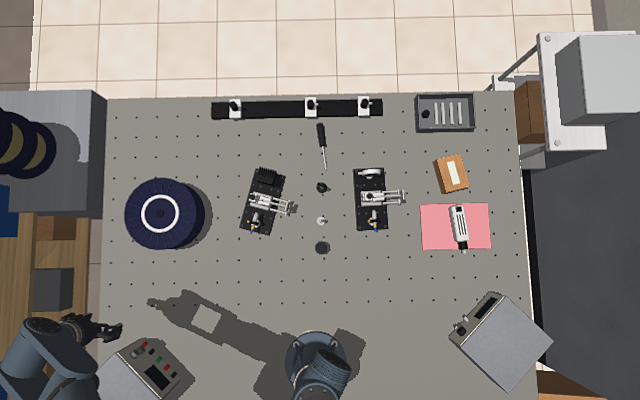

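View pics/side0.png

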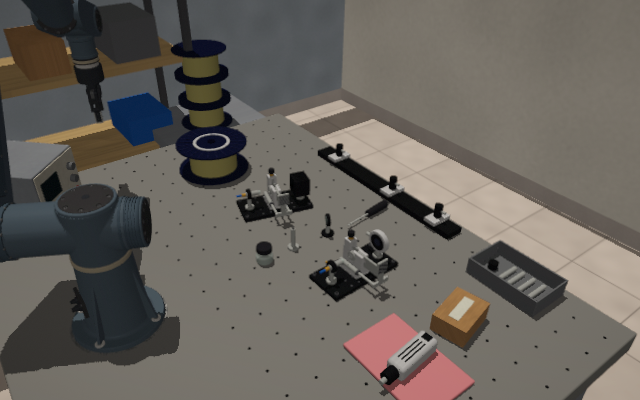

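The side picture shows the round meter head at (378,242) on the near launch, and the black finned dump at (299,184) on the far one. In the top picture the meter launch is the right-hand one, with its thumb plate at about (403,196). It is pushed roughly along world +y.

```bash
python3 - <<'E'
from h import *
np.set_printoptions(precision=2,suppress=True)
p=imaging.read_camera('top'); T=pose_of(p)
m=silhouettes(p,'meter_rig'); print([(a['conf'],a['rect']) for a in m])
# base plate outline and height points
mask=np.array(m[0]['mask']); pts=np.array([to_depth(p,T,(c,r)) for r,c in zip(*np.nonzero(mask)) if p['z_map'][r,c]>0])
b=pts[(pts[:,2]>5)&(pts[:,2]<20)]
rc=cv2.minAreaRect(b[:,:2].astype(np.float32)); print('base',len(b),rc)
s=manip.sense(); print(R.from_quat(s['tool_rot']).as_matrix())
big=cv2.resize(p['color'][150:245,335:425,::-1],None,fx=6,fy=6,interpolation=cv2.INTER_CUBIC); cv2.imwrite('pics/crop1.png',big)
hi=pts[(pts[:,1]<-255)&(pts[:,2]>70)]; print('thumb pts',hi)
E
```

```text
[(0.61, [378.5, 199.1, 50.3, 64.2])]
base 1271 ((557.41015625, -208.7232666015625), (223.84791564941406, 112.91342163085938), 0.18515577912330627)
[[ 0.32 -0.   -0.95]
 [ 0.95 -0.    0.32]
 [-0.   -1.    0.  ]]
thumb pts [[ 576.77 -301.65   76.94]
 [ 576.7  -305.02   76.92]
 [ 573.87 -298.96   73.41]
 [ 571.57 -297.97   91.85]
 [ 571.51 -301.3    91.84]
 [ 571.44 -304.63   91.82]
 [ 569.72 -297.32   79.77]
 [ 568.27 -297.91   91.49]
 [ 568.2  -301.23   91.47]
 [ 568.14 -304.56   91.46]
 [ 567.22 -295.43   72.74]
 [ 566.28 -297.05   80.27]
 [ 564.99 -297.91   90.82]
 [ 564.93 -301.24   90.81]
 [ 564.86 -304.57   90.79]
 [ 563.51 -294.65   75.49]
 [ 562.94 -296.98   79.91]
 [ 561.63 -297.72   90.99]
 [ 561.56 -301.05   90.98]
 [ 561.49 -304.37   90.96]
 [ 560.22 -294.69   74.64]
 [ 559.61 -296.91   79.54]
 [ 558.38 -297.78   90.09]
 [ 558.25 -300.98   90.61]
 [ 558.19 -304.31   90.6 ]
 [ 557.15 -295.23   71.63]
 [ 556.32 -296.94   78.78]
 [ 555.34 -298.31   87.18]
 [ 554.95 -300.91   90.25]
 [ 554.88 -304.24   90.24]
 [ 553.13 -297.22   76.93]
 [ 552.04 -298.28   86.67]
 [ 551.64 -300.85   89.89]
 [ 551.57 -304.17   89.87]
 [ 549.82 -300.73   75.64]
 [ 548.91 -302.12   83.89]
 [ 548.84 -305.46   83.88]]
```

View pics/crop1.png

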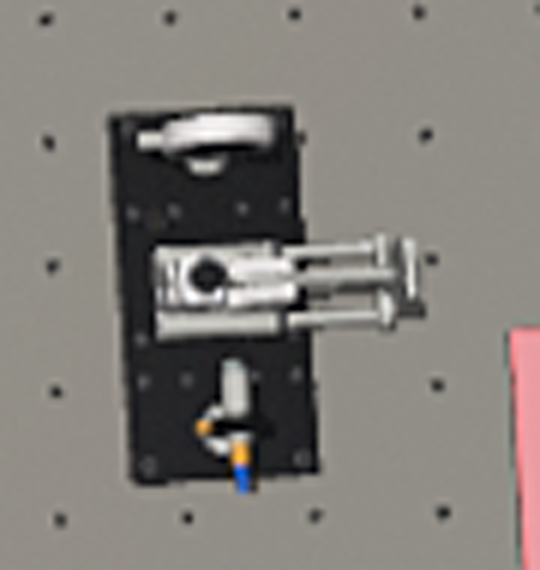

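Emit:
jog_arm:
  motion:
    - {"slide":[27,-40,0],"twist":[0,0,-8]}
    - {"slide":[54,-80,0],"twist":[0,0,-16]}
    - {"slide":[81,-120,0],"twist":[0,0,-24]}
    - {"slide":[108,-160,0],"twist":[0,0,-32]}
    - {"slide":[135,-200,0],"twist":[0,0,-40]}
    - {"slide":[162,-240,0],"twist":[0,0,-48]}
    - {"slide":[189,-280,0],"twist":[0,0,-56]}
    - {"slide":[216,-320,0],"twist":[0,0,-64]}
  jaw: 255

```text
time_s: 2.4
tcp_pos: [416.4, 270.7, 231.6]
tool_rot: [-0.706, -0.044, 0.043, 0.706]
contact_force: [0.7, 1.0, -0.9]
opening: 0.3
```

Emit:
jog_arm:
  motion:
    - {"slide":[16,-45,0],"twist":[0,0,-3]}
    - {"slide":[32,-90,0],"twist":[0,0,-7.1]}
    - {"slide":[48,-135,0],"twist":[0,0,-7.1]}
    - {"slide":[64,-180,0],"twist":[0,0,-7.1]}
    - {"slide":[80,-225,0],"twist":[0,0,-7.1]}
    - {"slide":[96,-270,0],"twist":[0,0,-7.1]}
    - {"slide":[112,-315,0],"twist":[0,0,-7.1]}
    - {"slide":[128,-360,0],"twist":[0,0,-7.1]}

```text
time_s: 3.2
tcp_pos: [544.9, -91.4, 231.8]
tool_rot: [-0.707, -0.0, -0.001, 0.707]
contact_force: [0.4, 0.8, -0.0]
opening: -0.0
```

Emit:
jog_arm:
  motion:
    - {"slide":[5,-45,0],"twist":[0,0,0]}
    - {"slide":[10,-90,0],"twist":[0,0,0]}
    - {"slide":[15,-135,0],"twist":[0,0,0]}
    - {"slide":[15,-180,0],"twist":[0,0,0]}
    - {"slide":[15,-225,0],"twist":[0,0,0]}
    - {"slide":[15,-263,0],"twist":[0,0,0]}
    - {"slide":[15,-263,0],"twist":[0,0,0]}

```text
time_s: 3.9
tcp_pos: [559.6, -360.5, 231.7]
tool_rot: [0.708, -0.001, 0.003, -0.706]
contact_force: [0.5, 0.8, -0.0]
opening: -0.1
```

```bash
python3 - <<'E'
from h import *
np.set_printoptions(precision=2,suppress=True)
s=manip.sense(); p=imaging.read_camera('wrist'); T=pose_of(p,s); save(p,'w1.png')
print(s['tcp_pos'],s['tool_rot'],s['contact_force'],s['joint_positions'],np.array(p['mount']))
for n,z in [('meter_thumb',83),('meter_pin',77.5),('meter_rig',0)]:
    for t in tip_of(p,n)[:2]: print(n,t['xy'],t['conf'],to_z(p,T,t['xy'],z),to_depth(p,T,t['xy']))
E
```

```text
[ 559.61 -360.5   231.69] [ 0.71 -0.    0.   -0.71] [ 0.54  0.79 -0.03] [-0.74  0.58  1.33 -0.    1.23 -0.73] [[   1.      0.      0.      0.68]
 [  -0.      0.29   -0.96 -143.24]
 [  -0.      0.96    0.29   74.88]
 [   0.      0.      0.      1.  ]]
meter_thumb [320.2, 129.1] 0.93 [ 561.11 -305.4    83.  ] [ 561.06 -304.04  102.62]
meter_rig [314.6, 37.2] 0.92 [ 555.8 -209.6    0. ] [ 556.73 -225.04   76.58]
```

View pics/w1.png

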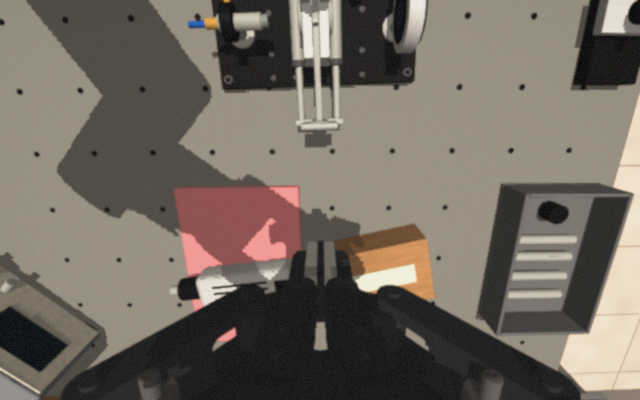

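The wrist picture shows the meter thumb plate at (320,127), with clear table between it and the shut fingers at (320,250). I'll descend outside the plate next.

Emit:
jog_arm:
  motion:
    - {"slide":[1.5,0,-45],"twist":[0,0,0]}
    - {"slide":[1.5,0,-90],"twist":[0,0,0]}
    - {"slide":[1.5,0,-135],"twist":[0,0,0]}
    - {"slide":[1.5,0,-157],"twist":[0,0,0]}
    - {"slide":[1.5,15,-157],"twist":[0,0,0]}
    - {"slide":[1.5,30,-157],"twist":[0,0,0]}
    - {"slide":[1.5,30,-157],"twist":[0,0,0]}

```text
time_s: 4.8
tcp_pos: [561.9, -319.8, 76.5]
tool_rot: [-0.706, -0.002, 0.001, 0.708]
contact_force: [0.1, -0.4, 0.4]
opening: 0.1
```

```bash
python3 - <<'E'
from h import *
np.set_printoptions(precision=2,suppress=True)
s=manip.sense(); p=imaging.read_camera('wrist'); T=pose_of(p,s); save(p,'w2.png')
print(s['tcp_pos'],s['tool_rot'],s['contact_force'])
for n,z in [('meter_thumb',83),('meter_rig',0)]:
    for t in tip_of(p,n)[:2]: print(n,t['xy'],t['conf'],to_z(p,T,t['xy'],z),to_depth(p,T,t['xy']))
E
```

```text
[ 561.93 -319.76   76.51] [-0.71 -0.    0.    0.71] [ 0.12 -0.37  0.41]
meter_thumb [313.1, 235.8] 0.58 [ 558.96 -305.71   83.  ] [ 559.35 -298.33   99.68]
```

View pics/w2.png

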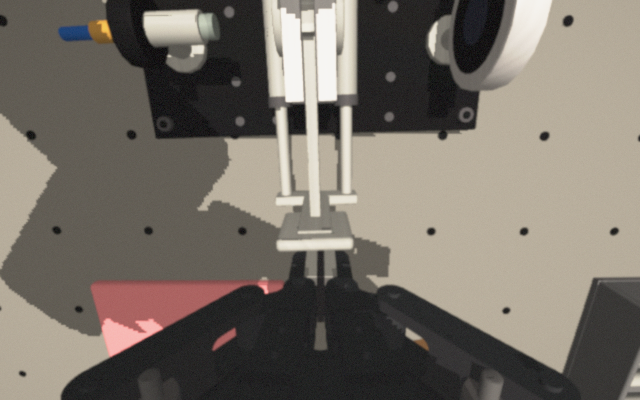

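The plate at (315,243) is just ahead of the fingertips at (320,258) and centred to about 2 mm, so I'll push now.

Emit:
jog_arm:
  motion:
    - {"slide":[-2,3,0],"twist":[0,0,0]}
    - {"slide":[-2,6,0],"twist":[0,0,0]}
    - {"slide":[-2,9,0],"twist":[0,0,0]}
    - {"slide":[-2,12,0],"twist":[0,0,0]}
    - {"slide":[-2,15,0],"twist":[0,0,0]}
    - {"slide":[-2,18,0],"twist":[0,0,0]}
    - {"slide":[-2,18,0],"twist":[0,0,0]}

```text
time_s: 5.65
tcp_pos: [560.6, -306.0, 77.3]
tool_rot: [0.708, 0.002, 0.001, -0.706]
contact_force: [-0.6, -4.1, 1.5]
opening: -0.1
```

Emit:
jog_arm:
  motion:
    - {"slide":[0,5,0],"twist":[0,0,0]}
    - {"slide":[0,10,0],"twist":[0,0,0]}
    - {"slide":[0,15,0],"twist":[0,0,0]}
    - {"slide":[0,20,0],"twist":[0,0,0]}
    - {"slide":[0,25,0],"twist":[0,0,0]}
    - {"slide":[0,29,0],"twist":[0,0,0]}
    - {"slide":[0,29,0],"twist":[0,0,0]}
    - {"slide":[0,29,0],"twist":[0,0,0]}

```text
time_s: 6.45
tcp_pos: [560.0, -278.2, 77.3]
tool_rot: [0.709, 0.002, 0.0, -0.706]
contact_force: [-3.6, -5.3, 1.4]
opening: -0.2
```

```bash
python3 - <<'E'
from h import *
np.set_printoptions(precision=2,suppress=True)
s=manip.sense(); p=imaging.read_camera('wrist'); T=pose_of(p,s); save(p,'w3.png')
print(s['tcp_pos'],s['contact_force'])
for n,z in [('meter_thumb',83),('meter_rig',0)]:
    for t in tip_of(p,n)[:2]: print(n,t['xy'],t['conf'],to_z(p,T,t['xy'],z),to_depth(p,T,t['xy']))
E
```

```text
[ 559.97 -278.19   77.26] [-3.55 -5.34  1.39]
meter_thumb [315.7, 243.7] 0.75 [ 558.27 -268.75   83.  ] [ 558.47 -261.37   98.33]
meter_rig [311.0, 112.0] 0.56 [ 554.28 -206.35    0.  ] [ 556.29 -205.08   76.6 ]
```

View pics/w3.png

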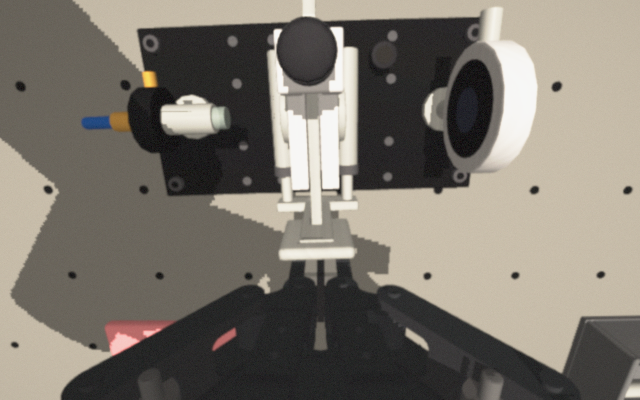

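The plate has moved about 37 mm, past the 32 mm catch. I'll add a few millimetres for margin while staying short of the hard stop.

Emit:
jog_arm:
  motion:
    - {"slide":[-1,2,0],"twist":[0,0,0]}
    - {"slide":[-1,4,0],"twist":[0,0,0]}
    - {"slide":[-1,5,0],"twist":[0,0,0]}
    - {"slide":[-1,5,0],"twist":[0,0,0]}
    - {"slide":[-1,5,0],"twist":[0,0,0]}

```text
time_s: 7.1
tcp_pos: [559.8, -275.1, 77.4]
tool_rot: [0.71, 0.002, 0.001, -0.704]
contact_force: [-1.2, -7.0, 0.1]
opening: 0.2
```

Emit:
jog_arm:
  motion:
    - {"slide":[0,-3,0],"twist":[0,0,0]}
    - {"slide":[0,-6,0],"twist":[0,0,0]}
    - {"slide":[0,-9,0],"twist":[0,0,0]}
    - {"slide":[0,-13,0],"twist":[0,0,0]}
    - {"slide":[0,-20,0],"twist":[0,0,0]}
    - {"slide":[0,-35,0],"twist":[0,0,0]}
    - {"slide":[0,-60,0],"twist":[0,0,0]}
    - {"slide":[0,-60,0],"twist":[0,0,0]}

```text
time_s: 7.9
tcp_pos: [560.5, -339.3, 77.7]
tool_rot: [0.711, 0.002, 0.003, -0.703]
contact_force: [0.1, 0.4, 0.5]
opening: 0.1
```

```bash
python3 - <<'E'
from h import *
np.set_printoptions(precision=2,suppress=True)
s=manip.sense(); p=imaging.read_camera('wrist'); T=pose_of(p,s); save(p,'w4.png')
print(s['tcp_pos'],s['contact_force'])
for n,z in [('meter_thumb',83),('meter_rig',0)]:
    for t in tip_of(p,n)[:2]: print(n,t['xy'],t['conf'],to_z(p,T,t['xy'],z),to_depth(p,T,t['xy']))
E
```

```text
[ 560.53 -339.32   77.66] [0.13 0.39 0.46]
meter_thumb [312.2, 129.4] 0.9 [ 557.65 -273.56   83.  ] [ 558.   -272.09  101.97]
meter_rig [309.5, 16.4] 0.58 [ 555.11 -207.95    0.  ] [ 556.87 -227.14   76.8 ]
```

View pics/w4.png

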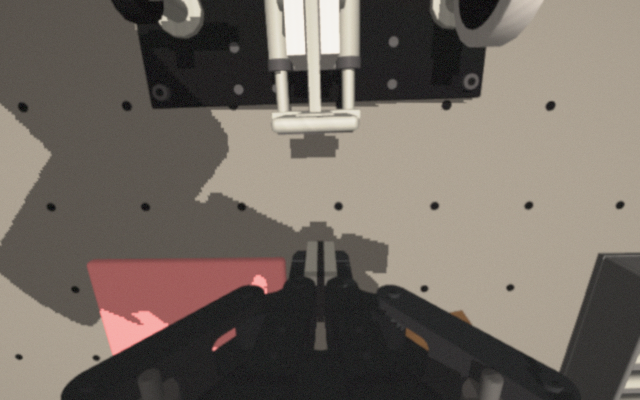

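The plate at (315,124) is resting at y ≈ -273.6, which is 32 mm in from home, and the fingers are clear at (320,250). I'll lift away and check once more.

Emit:
jog_arm:
  motion:
    - {"slide":[0,-10,30],"twist":[0,0,0]}
    - {"slide":[0,-10,70],"twist":[0,0,0]}
    - {"slide":[0,-10,110],"twist":[0,0,0]}
    - {"slide":[0,-10,140],"twist":[0,0,0]}
    - {"slide":[0,-10,140],"twist":[0,0,0]}
    - {"slide":[0,-10,140],"twist":[0,0,0]}

```text
time_s: 8.65
tcp_pos: [559.4, -344.0, 217.7]
tool_rot: [0.709, 0.002, 0.001, -0.705]
contact_force: [1.0, 0.2, -0.1]
opening: -0.0
```

```bash
python3 - <<'E'
from h import *
np.set_printoptions(precision=1,suppress=True)
for cam in ['wrist','side']:
    s=manip.sense(); p=imaging.read_camera(cam); T=pose_of(p,s)
    for n in ['meter_thumb','dump_thumb']:
        for t in tip_of(p,n)[:1]: print(cam,n,t['conf'],to_z(p,T,t['xy'],83))
print(s['time_s'],s['contact_force'],manip.finish_job())
E
```

```text
wrist meter_thumb 0.9 [ 561.5 -272.4   83. ]
side meter_thumb 0.59 [ 568.  -272.9   83. ]
side dump_thumb 0.73 [527.5  69.3  83. ]
the job is handed in; nothing more can be done
8.8 [-0.6  1.2  0.5] None
```

The power-meter launch's shutter is open and latched at mid position, and I handed the job in at about 8.8 s. I pushed its thumb plate in about 40 mm with the shut fingers, with a largest measured reaction of about 7 N. I then backed off slowly and lifted clear.

**Meter slide:** after release, the wrist and side cameras put the thumb plate at y ≈ -272 to -274 mm. It was at -300 to -306 mm before, so by the wrist camera it stopped about 32 mm in, the latched position. It had stayed there about 0.9 s later, and contact force was near zero after the retreat.

**One check disagreed:** the last side-camera estimate of the dump launch's thumb was y ≈ 69 mm, against 88 to 94 mm at the start. It reads further out than home, which the slide cannot do. I take it as a detection error, since the robot was nowhere near that launch while pushing, but I did not recheck it.

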